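Open the yellow-lidded talavera canister

ROBOT

A 6-joint arm with a two-finger parallel gripper is mounted at the origin on the work surface. World frame = base frame: x ahead of the robot, y to its left, z up, the work surface at z = 0. Lengths are in mm, angles in rad, forces in N, time in s.
With the tool pointing down it reaches from about 325 to 775 mm from the base axis. Payload 5.5 kg.
Tool frame: the origin (TCP) lies on the centre line of the jaws, within the pads' length; the fingertips stand 22 mm ahead of it and the grasp point (between the pads) lies 3 mm ahead of it; z points along the fingers, y is the line along which they close (so a half turn about z gives the same grasp; the last joint's range is limited). The gripper opens to 85 mm and grips with 20 to 120 N. Pads are 22 mm wide; open, the fingers measure 114 mm over their backs; the gripper's body (76 mm by 85 mm) begins 54 mm behind the grasp point. The pads swing forward as they close: fully open they stand 13 mm farther back than shut.
Start: joints at [1.117, 0.091, 1.231, -0, 1.82, -0.057], TCP at [231.887, 553.394, 253.275] pointing down, gripper open.
Joint ranges: [-2.87, 2.87], [-0.86, 2.18], [0.17, 2.46], [-1.51, 4.65], [0.06, 2.69], [-2.65, 2.65]. Speed limits (rad/s): [2.57, 2.57, 3.01, 3.14, 3.14, 3.14].

INTERFACE

Orientations are given as a rotation vector (axis times angle).
In Python, from workcell import r gives the robot as it stands.
- The arm moves only by the tool pendant, called after "Emit:" as name(argument=value, ...), one argument or row to a line, values as JSON. Schema: {"type":"object","properties":{"offsets":{"type":"array","items":{"type":"number"},"minItems":7,"maxItems":84},"grip_force":{"type":"number"},"only":{"type":"string"},"quiet":{"type":"boolean"},"lines":{"type":"string"}},"required":["offsets"],"additionalProperties":false}. offsets is one flat list of numbers that holds 1 to 12 rows one after another, with no inner brackets; each row has 7 numbers: the opening from 0.0 (shut) to 1.0 (fully open), then dx, dy, dz in parts of the range, where 1.0 means 500 mm, then a rotation vector rx, ry, rz in parts of the range, where 1.0 means pi rad; each row is the pose to reach, as a shift and turn from the pose commanded when the call began, along the tool's axes at that moment; what a row does not reach only later rows make up. A row lasts 1/10 s, in which the tool goes at most 50 mm and 0.15 rad, less where a joint would pass 70% of its speed; a pose out of reach is approached as far as the arm can. The fingers move at their own pace and stop on an object; grip_force is the grip in N (left out, the last holds). Time passes only in rows, so rows that do not move let the fingers close. The tool returns the time, the measured TCP pose, the force, the opening and the grip force at its end. only (a regular expression) keeps the lines of the reply that match it, lines (a string "A,B") keeps lines A to B, and quiet returns only ok. Input that does not fit is refused with a message, and nothing moves.
- r.sense(): the state, without advancing time (a new reading comes with each control period).
- r.grab_frame(name): name is "side" or "top"; returns the picture (480x640x3 uint8, red, green, blue); there is no depth.
- r.calibration(name): a dict with "fx", "fy", "cx", "cy" (pixels), "k1" (the pictures are not rectified: a ray, as slopes to the right and down, at radius r is drawn at 1 + k1 r^2 times it, then the intrinsics apply), "rvec" (rotation vector, rad) and "tvec" (3), from world to camera coordinates, as OpenCV has them. Camera axes: x right, y down, z forward; pixel columns grow to the right and rows downward; lengths in mm; the calibration is good to about 2 mm. A picture is of the moment at which its call begins. calibration takes no time and is no camera call.
- r.hand_in(): hands the job in; it is judged then, once.
The state is a dict: "clock": time; "joints": joint angles; "joint_velocities": joint speeds; "joint_torque": joint torques, N m; "tool_pos": TCP position; "eef_rot": TCP orientation; "wrist_force": force on the tool from outside, world axes, zero at the start; "wrist_torque": the same for the moment, N m; "grip_width": opening from 0.0 (shut) to 1.0 (fully open); "gripper_force": force on a finger pad.
Only numpy, scipy, OpenCV 4.12 (cv2) and the standard library are available. Lean on these libraries where they do the work, as an engineer would, in place of code of your own. Each camera call takes 0.05 s, during which the arm holds its last target. There are 200 camera calls.

TASK

Open the canister with the yellow screw lid: stand it fully down in the square wooden pocket and let go of it there (the pocket stops it spinning), then unscrew the lid anticlockwise with repeated twists until it comes free. Set the lid down gently, right way up and flat inside the glass ring tray, leaving the open canister in the pocket and the other things on the dresser undisturbed.

Things in the scene. Friction and masses are not known exactly. Their poses are not given: they have to be found in the camera images.
- canister: White square canister with blue flowers and yellow band, loose, about 0.4 to 0.65 kg, closed by the yellow lid. Body 76 x 76 mm, 66 mm high, corners rounded 6 mm; origin at the centre of its underside, z up, x and y square to its sides. 92 mm high with the lid on; can be lifted by the tight lid. A 66 mm brass collar (66 to 70 mm above the origin) turns with the lid.
- neck_top (a point): Centre of the mouth of the canister's round neck (36 mm across), under the lid, 84.5 mm above the canister's origin. The neck carries two hidden interrupted thread flanges. After a hidden turn of 2.6 to 3.7 rad from the start the lid is free and lifts straight up; until then pulling it up lifts the whole canister, felt as its weight.
- lid: Round yellow screw lid, 66 mm across, 25 mm high, 0.11 kg, sheer sides, standing on three small feet. Origin at the centre of its underside, z up towards its top. It starts screwed tight, its origin 67 mm above the canister's origin, on the same axis, with its widest rim 70 to 92 mm above the canister's foot.
- lid_top (a point): Centre of the lid's flat top, 25 mm above its origin. The lid unscrews anticlockwise seen from above, against a steady friction of about 0.35 N m (enough to spin a canister that stands free), without rising as it turns (1.5 mm up-and-down play, 3 degrees turning play). It meets a firm stop at 4.4 rad and is still free there; clockwise it only tightens.
- pocket: Fixed square wooden pocket (open tray), 102 x 102 mm outside, walls 10 mm thick and 22 mm high, recess 82 x 82 mm, floor 5 mm above the dresser. Origin at the centre of its underside, on the dresser; x and y square to its walls. The canister fits in any of the four quarter turns, with 3 mm of room each side; seated, its origin is 5 mm above this one.
- ring_tray: Fixed square clear glass ring tray with a bright base, 110 x 110 mm outside, walls 5 mm thick and 11 mm high, recess 100 x 100 mm, floor 5 mm above the dresser. Origin at the centre of its underside, on the dresser, x and y square to its walls. Empty. A lid lying flat in it has its origin 5 mm above this one.
- canister_green: Bystander: loose canister like the first but with a green lid (76 mm square, 92 mm high). Origin at the centre of its underside.
- canister_red: Bystander: loose canister like the first but with a red lid (76 mm square, 92 mm high). Origin at the centre of its underside.
- photo_stand: Bystander: empty spring-clip plastic photo stand, loose, base 50 x 60 mm, 87 mm high. Origin at the centre of its underside.
- atomizer: Bystander: stainless steel perfume atomizer, loose, 34 mm across, 84 mm high. Origin at the centre of its underside.

How it is judged (in metres and radians):
On the way, in this order (a step that is already met when the one before it is completed fails the run):
1. the closed canister stands fully down in the wooden pocket, its lid still on, and the fingers have let go of it (horizontal distance between canister and pocket below 0.008 m and z of canister in the frame of pocket below 0.008 m and angle between canister's own z axis and vertical below 0.06 rad and distance between lid and canister below 0.073 m and contact force between the fingers and canister below 0.3 N and contact force between the fingers and lid below 0.3 N), for 0.1 s.
2. the lid has been unscrewed and lifted clear of the canister, which stays in the pocket (z of lid in the frame of canister above 0.092 m and horizontal distance between canister and pocket below 0.008 m and z of canister in the frame of pocket below 0.008 m), for 0.1 s.
At the end, for the whole second after the job is handed in: The lid lies flat (0.06 rad), right way up and at rest on the ring tray's floor, within 26 mm of its centre, origin 2 to 8 mm above the tray's; the open canister stands upright and still in the pocket, within 8 mm of its centre, origin less than 8 mm above the pocket's (z of lid in the frame of ring_tray between 0.002 and 0.008 m and horizontal distance between lid and ring_tray below 0.026 m and angle between each of lid, canister's own z axis and vertical below 0.06 rad and linear speed of each of lid, canister below 0.02 m/s and horizontal distance between canister and pocket below 0.008 m and z of canister in the frame of pocket below 0.008 m); the robot touches nothing.
It fails at once if the green or red canister, the photo stand or the atomizer is moved more than 20 mm or tipped over (distance of any of canister_green, canister_red, photo_stand, atomizer from where it was at the start of the episode above 0.02 m or angle between any of canister_green, canister_red, photo_stand, atomizer's own z axis and vertical above 0.3 rad).
It fails at once if the lid is dropped or slammed into the ring tray (faster than 0.4 m/s close above it) (horizontal distance between lid and ring_tray below 0.06 m and z of lid in the frame of ring_tray below 0.03 m and linear speed of lid above 0.4 m/s).
It also fails if it takes over 61 s, if anything falls off the work surface, if the arm or the gripper's body presses on something with over 40 N, if the wrist force passes 120 N, or if a joint passes its speed limit or range.

## Working session

There is one attempt and no reset: what is moved stays moved. The work goes in short steps, Python scripts to look and compute and a tool call to move; the robot and the scene stay as the last step left them, time stands still between calls to the robot, and variables do not carry over. Pictures are saved under pics/ and viewed, at most 10 in all, crops included, and the job is handed in when it is done.

```bash
mkdir -p pics; ls
```

Run:
```python
from workcell import r
import cv2
for n in("top","side"):
    cv2.imwrite(f"pics/{n}0.png",r.grab_frame(n)[:,:,::-1]); print(r.calibration(n))
print(r.sense())
```

```text
pics
workcell.py
{'fx': 514.5478462794704, 'fy': 514.5478462794704, 'cx': 315.2989901951338, 'cy': 232.5711855970893, 'k1': -0.0703059704609083, 'rvec': array([ 2.16742307, -2.17457489,  0.05884813]), 'tvec': array([  5.20847851, 565.04613116, 878.6189854 ])}
{'fx': 585.7876804260999, 'fy': 585.7876804260999, 'cx': 317.51722811711466, 'cy': 248.32745876425219, 'k1': 0.028409319019918545, 'rvec': array([ 0.64637722, -2.73035459,  1.02959969]), 'tvec': array([500.31709399, 241.84459788, 876.60614962])}
{'clock': 0.1, 'joints': array([ 1.11729812e+00,  9.17995929e-02,  1.23177768e+00,  2.55073414e-06,
        1.81981043e+00, -5.67305119e-02]), 'joint_velocities': array([ 0.00074601, -0.00049055, -0.0030707 , -0.00052335, -0.0009864 ,
        0.00030941]), 'joint_torque': array([ 1.63718203e-03, -4.60216391e+01, -4.19218361e+01, -1.47623541e-04,
        1.06580762e-02, -4.81449615e-05]), 'tool_pos': array([231.78516718, 553.18424355, 252.24741804]), 'eef_rot': array([-6.19070271e-01, -3.07952722e+00,  2.72703105e-03]), 'wrist_force': array([-0.31988058,  0.32005429,  0.34334934]), 'wrist_torque': array([0.03265657, 0.02070451, 0.03936626]), 'gripper_force': 0.0, 'grip_width': 1.0028962173609628}
```

View pics/top0.png

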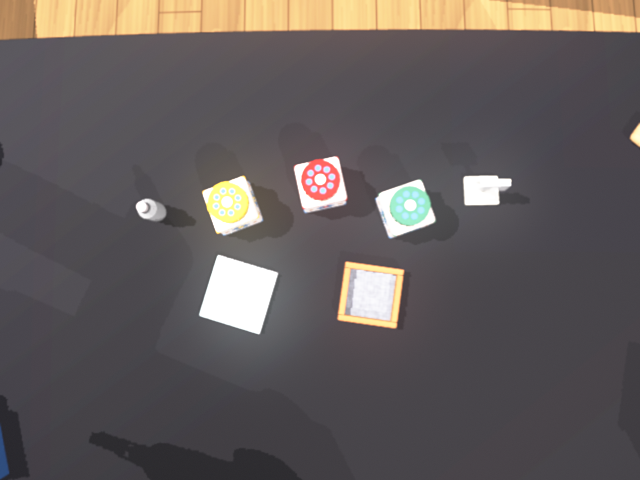

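View pics/side0.png

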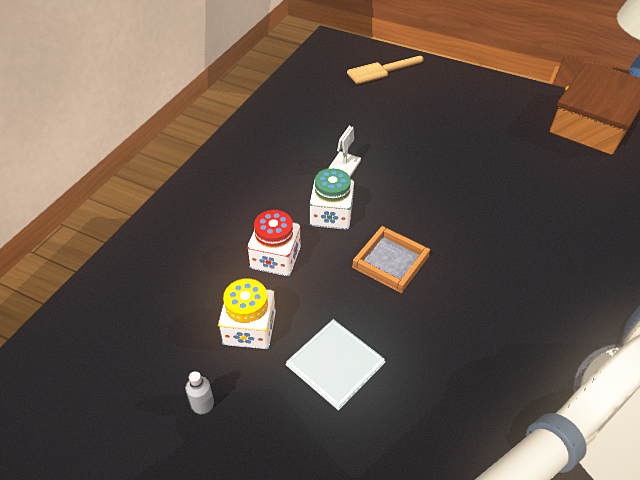

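The top view shows the yellow canister at about (232,205), the pocket at (371,295) and the tray at (239,294). The side view agrees. I'll enlarge the top view to read corners.

Create h.py:
```python
import numpy as np, cv2
from workcell import r
def px(n,P):
    c=r.calibration(n);K=np.array([[c['fx'],0,c['cx']],[0,c['fy'],c['cy']],[0,0,1]])
    return cv2.projectPoints(np.float64(P).reshape(-1,1,3),c['rvec'],c['tvec'],K,np.array([c['k1'],0,0,0]))[0][:,0]
def world(n,uv,z):
    c=r.calibration(n);K=np.array([[c['fx'],0,c['cx']],[0,c['fy'],c['cy']],[0,0,1]])
    q=cv2.undistortPoints(np.float64(uv).reshape(-1,1,2),K,np.array([c['k1'],0,0,0]))[:,0]
    R=cv2.Rodrigues(c['rvec'])[0];o=-R.T@c['tvec'];d=np.c_[q,np.ones(len(q))]@R
    return o+d*((z-o[2])/d[:,2])[:,None]
```

Run:
```python
import cv2,numpy as np
from h import *
im=cv2.imread("pics/top0.png")
cv2.imwrite("pics/top0c.png",cv2.resize(im[150:345,180:440],None,fx=3,fy=3,interpolation=cv2.INTER_CUBIC))
cv2.imwrite("pics/side0c.png",cv2.resize(im:=cv2.imread("pics/side0.png")[215:415,210:440],None,fx=3,fy=3,interpolation=cv2.INTER_CUBIC))
for n,z in(("top",0),("side",0)):
    print(n,world(n,[[232,205],[371,295],[239,294],[320,185],[408,207],[482,190],[150,210]] if n=="top" else [[248,300],[391,259],[336,364]],92).round())
```

```text
top [[ 605.  137.   92.]
 [ 459.  -87.   92.]
 [ 461.  125.   92.]
 [ 637.   -6.   92.]
 [ 600. -148.   92.]
 [ 628. -269.   92.]
 [ 598.  273.   92.]]
side [[602. 152.  92.]
 [438. -22.  92.]
 [436. 192.  92.]]
```

View pics/top0c.png

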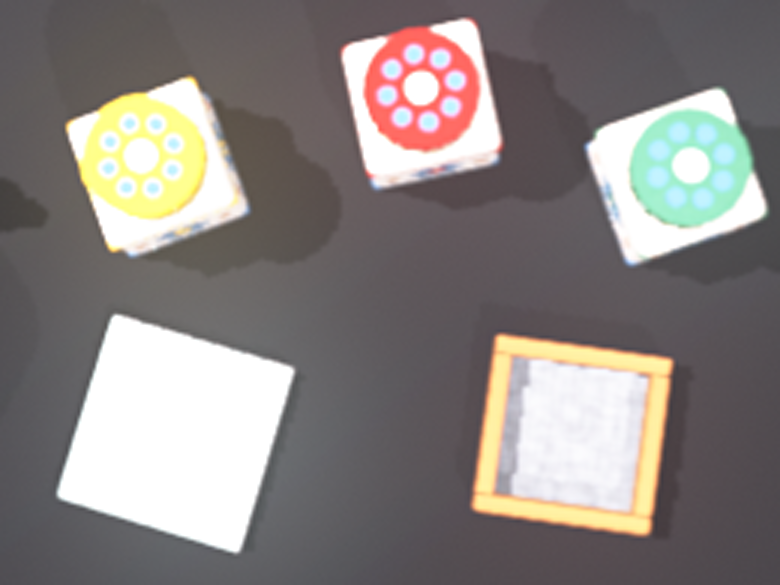

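View pics/side0c.png

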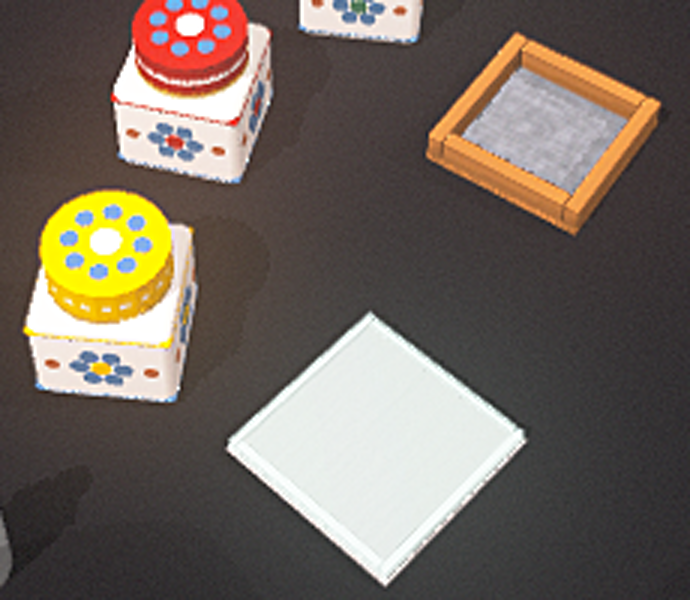

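The enlarged top view puts the lid centre at crop (141,155), the pocket rim corners at (497,333), (673,358), (650,535) and (472,511), and the tray corners at (114,314), (295,369), (240,552) and (57,496). The side crop gives matching points.

Add to h.py:
```python
def T(p): return np.array(p,float)/3+[180,150]
def S(p): return np.array(p,float)/3+[210,215]
```

Run:
```python
from h import *
def rep(name,n,uv,z):
    w=world(n,uv,z);d=np.roll(w,-1,0)-w
    print(name,n,w.mean(0).round(1),"sides",np.hypot(d[:,0],d[:,1]).round(1),"ang",(np.degrees(np.arctan2(d[:,1],d[:,0]))%90).round(1))
P=[(497,333),(673,358),(650,535),(472,511)]; rep("pocket","top",T(P),22)
rep("pocket","side",S([(519,33),(661,101),(574,220),(428,155)]),22)
rep("tray","top",T([(114,314),(295,369),(240,552),(57,496)]),11)
rep("tray","side",S([(371,313),(525,436),(386,573),(229,441)]),11)
rep("lid","top",T([(141,155),(66,124)]),92);rep("lid","side",S([(106,241),(27,333)]),92)
print(world("top",T([(141,155)]),92),world("side",S([(106,241)]),92))
rep("can","top",T([(66,124),(194,78),(247,207),(115,250)]),66)
rep("can","side",S([(27,333),(168,348),(193,228)]),66)
print("red",world("top",T([(421,88)]),92),"green",world("top",T([(691,165)]),92))
# colour centroid, yellow lid top
for n in("top","side"):
    im=cv2.imread(f"pics/{n}0.png");h=cv2.cvtColor(im,cv2.COLOR_BGR2HSV)
    m=cv2.inRange(h,(22,120,150),(35,255,255))
    c=max(cv2.findContours(m,0,2)[0],key=cv2.contourArea);print(n,cv2.minEnclosingCircle(c),cv2.fitEllipse(c))
```

```text
pocket top [456.7 -92.9  22. ] sides [102.9 102.7 103.3 103.6] ang [81.7 81.9 82.2 81.7]
pocket side [454.3 -86.3  22. ] sides [ 98.2 108.5  93.4 115.4] ang [82.1 82.4 86.3 84.9]
tray top [457.4 139.1  11. ] sides [112.5 111.6 113.2 112.2] ang [73.2 73.3 73.5 72.9]
tray side [455.9 142.8  11. ] sides [109.7 106.8 108.1 109.8] ang [72.3 72.5 73.9 73.3]
lid top [619.5 166.5  92. ] sides [45. 45.] ang [67.3 67.3]
lid side [612.8 179.   92. ] sides [65.4 65.4] ang [85.2 85.2]
[[610.79693225 145.68358577  92.        ]] [[610.11093087 146.44454671  92.        ]]
can top [609.  142.7  66. ] sides [76.7 79.2 77.6 76.9] ang [19.5 22.6 17.8 22. ]
can side [590.9 158.4  66. ] sides [ 72.2  75.9 104.7] ang [19.6 19.7 66.1]
red [[646.48392636  -6.66011587  92.        ]] green [[ 603.71443196 -152.10127663   92.        ]]
top ((236.0, 208.0), 16.40131950378418) ((230.43247985839844, 203.6694793701172), (32.49417495727539, 36.337303161621094), 31.846939086914062)
side ((245.2536163330078, 299.52899169921875), 22.547882080078125) ((244.28497314453125, 299.14324951171875), (40.53274917602539, 44.51351547241211), 37.124019622802734)
```

Add to h.py:
```python
from scipy.spatial.transform import Rotation as Ro
def go(x,y,z):
    s=r.sense();R=Ro.from_rotvec(s['eef_rot'])
    print("t",round(s['clock'],2),"pos",s['tool_pos'].round(1),"yaw(tool x)",round(np.degrees(np.arctan2(*R.as_matrix()[[1,0],0])),1),"zaxis",R.as_matrix()[:,2].round(4),"joints",s['joints'].round(2),"F",s['wrist_force'].round(1),"Tz",s['wrist_torque'].round(2),"g",round(float(s['grip_width']),3),round(float(s['gripper_force']),1))
    print("tool shift",R.inv().apply(np.array([x,y,z])-s['tool_pos']).round(1))
```

```bash
python3 -c "
from h import *
go(610.5,146,160)"
```

```text
t 0.1 pos [231.8 553.2 252.2] yaw(tool x) 157.3 zaxis [-8.0e-04 -1.6e-03 -1.0e+00] joints [ 1.12  0.09  1.23  0.    1.82 -0.06] F [-0.3  0.3  0.3] Tz [0.03 0.02 0.04] g 1.003 0.0
tool shift [-506.7 -229.    92.6]
```

The manual's scale: shifts go in shares of 500 mm and turns go in shares of pi rad. Converting my numbers, -495 mm / 500 = -0.99, -420 mm / 500 = -0.84.

Emit:
pendant(
  offsets=[1, -0.05, -0.022, 0.008, 0, 0, 0, 1, -0.13, -0.058, 0.024, 0, 0, 0, 1, -0.21, -0.094, 0.04, 0, 0, 0, 1, -0.3, -0.136, 0.056, 0, 0, 0, 1, -0.39, -0.176, 0.072, 0, 0, 0, 1, -0.48, -0.216, 0.088, 0, 0, 0, 1, -0.57, -0.258, 0.104, 0, 0, 0, 1, -0.66, -0.298, 0.12, 0, 0, 0, 1, -0.75, -0.34, 0.138, 0, 0, 0, 1, -0.84, -0.38, 0.154, 0, 0, 0, 1, -0.93, -0.42, 0.17, 0, 0, 0, 1, -0.99, -0.448, 0.182, 0, 0, 0],
)

```text
clock: 1.3
tool_pos: [603.2, 152.6, 160.7]
eef_rot: [-0.622, -3.078, 0.002]
wrist_force: [-0.0, 0.6, -1.0]
grip_width: 0.998
gripper_force: 0.0
```

```bash
python3 -c "
from h import *
go(610.5,146,140)"
```

```text
t 1.3 pos [603.2 152.6 160.7] yaw(tool x) 157.1 zaxis [-1.4e-03 -9.0e-04 -1.0e+00] joints [ 0.19  0.15  1.33 -0.    1.66 -0.98] F [-0.   0.6 -1. ] Tz [-0.   -0.02  0.02] g 0.998 0.0
tool shift [-9.3 -3.2 20.7]
```

To row units: 41 mm / 500 = 0.082, 40 mm / 500 = 0.08.

Emit:
pendant(
  offsets=[1, -0.01, -0.004, 0.02, 0, 0, 0, 1, -0.018, -0.006, 0.06, 0, 0, 0, 1, -0.018, -0.006, 0.08, 0, 0, 0, 1, -0.018, -0.006, 0.082, 0, 0, 0, 1, -0.018, -0.006, 0.082, 0, 0, 0],
)

```text
clock: 1.8
tool_pos: [608.4, 150.1, 121.2]
eef_rot: [-0.617, -3.08, 0.0]
wrist_force: [-0.7, 0.2, -0.9]
grip_width: 0.994
gripper_force: 0.0
```

```bash
python3 -c "
from h import *
go(610.5,146,92)
a=r.grab_frame('side')[230:370,190:310];b=r.grab_frame('top')[150:260,180:300]
f=lambda i:cv2.resize(i,(390,int(i.shape[0]*390/i.shape[1])),interpolation=2)
a,b=f(a),f(b);h=max(a.shape[0],b.shape[0]);o=np.zeros((h,780,3),'uint8');o[:a.shape[0],:390]=a;o[:b.shape[0],390:]=b
cv2.imwrite('pics/g1.png',o[:,:,::-1])"
```

```text
t 1.8 pos [608.4 150.1 121.2] yaw(tool x) 157.3 zaxis [-7.e-04  1.e-04 -1.e+00] joints [ 0.19  0.18  1.37  0.    1.59 -0.99] F [-0.7  0.2 -0.9] Tz [ 0.02  0.07 -0.02] g 0.994 0.0
tool shift [-3.5 -2.9 29.2]
```

View pics/g1.png

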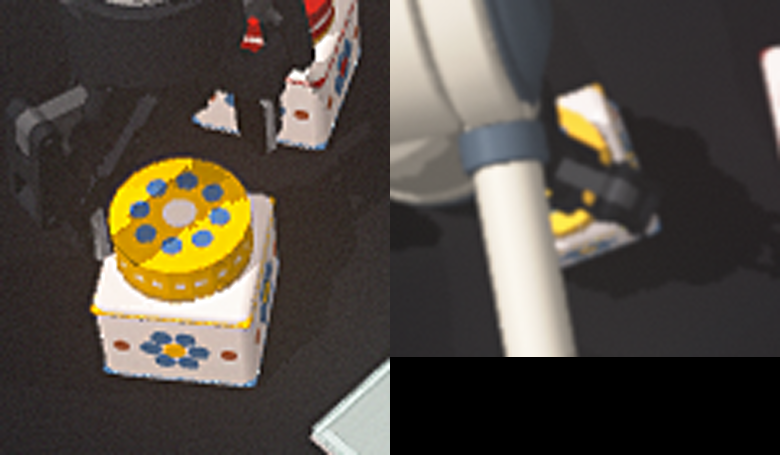

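The fingers straddle the lid: the side crop has the tips at (100,258) and (268,150). I'll check the tip midpoint and height against the projection.

```bash
python3 -c "
from h import *
c=lambda p:np.array(p)/3.25+[190,230]
print('lid centre',world('side',[c((180,213))],92))
for z in (95,100,105,110): print(z,world('side',[c((100,256)),c((268,150))],z).round(1))
go(610.5,146,92)"
```

```text
lid centre [[609.83960341 146.7433683   92.        ]]
95 [[628.5 186.1  95. ]
 [590.2  97.1  95. ]]
100 [[626.1 188.8 100. ]
 [588.  100.5 100. ]]
105 [[623.6 191.6 105. ]
 [585.9 103.9 105. ]]
110 [[621.2 194.3 110. ]
 [583.7 107.2 110. ]]
t 1.9 pos [609.1 150.  122.6] yaw(tool x) 157.3 zaxis [ 1.7e-03  4.0e-04 -1.0e+00] joints [ 0.19  0.18  1.37  0.    1.59 -0.99] F [-0.5  0.4  0.2] Tz [-0.01 -0.01  0.02] g 1.001 0.0
tool shift [-2.8 -3.2 30.6]
```

To row units: 30.5 mm / 500 = 0.061, 30 mm / 500 = 0.06.

Emit:
pendant(
  offsets=[1, -0.006, -0.006, 0.01, 0, 0, 0, 1, -0.006, -0.006, 0.03, 0, 0, 0, 1, -0.006, -0.006, 0.05, 0, 0, 0, 1, -0.006, -0.006, 0.06, 0, 0, 0, 1, -0.006, -0.006, 0.061, 0, 0, 0, 0.5, -0.006, -0.006, 0.061, 0, 0, 0, 0.3, -0.006, -0.006, 0.061, 0, 0, 0, 0.3, -0.006, -0.006, 0.061, 0, 0, 0, 0.3, -0.006, -0.006, 0.061, 0, 0, 0, 0.3, -0.006, -0.006, 0.061, 0, 0, 0, 0.3, -0.006, -0.006, 0.061, 0, 0, 0, 0.3, -0.006, -0.006, 0.061, 0, 0, 0],
  grip_force=60,
)

```text
clock: 3.1
tool_pos: [611.1, 145.8, 91.7]
eef_rot: [0.619, 3.078, 0.002]
wrist_force: [1.7, 3.3, 6.5]
grip_width: 0.752
gripper_force: 66.6
```

```bash
python3 -c "
from h import *
go(456.5,-92,210)"
```

```text
t 3.1 pos [611.1 145.8  91.7] yaw(tool x) 157.3 zaxis [ 1.9e-03  9.0e-04 -1.0e+00] joints [ 0.18  0.19  1.41  0.    1.54 -0.99] F [1.7 3.3 6.5] Tz [ 0.6  -0.3   0.08] g 0.752 66.6
tool shift [  50.6 -278.8 -118.8]
```

To row units: -228 mm / 500 = -0.456, -195 mm / 500 = -0.39, 0.4 rad / 3.1416 = 0.1273.

Emit:
pendant(
  offsets=[0.3, 0, 0, -0.01, 0, 0, 0, 0.3, 0, 0, -0.04, 0, 0, 0, 0.3, 0, 0, -0.09, 0, 0, 0, 0.3, 0, 0, -0.14, 0, 0, 0, 0.3, 0, 0, -0.19, 0, 0, 0, 0.3, 0.01, -0.052, -0.21, 0, 0, 0.0159, 0.3, 0.02, -0.112, -0.22, 0, 0, 0.0318, 0.3, 0.032, -0.18, -0.22, 0, 0, 0.0509, 0.3, 0.046, -0.25, -0.22, 0, 0, 0.07, 0.3, 0.058, -0.32, -0.22, 0, 0, 0.0891, 0.3, 0.07, -0.39, -0.22, 0, 0, 0.1082, 0.3, 0.082, -0.456, -0.22, 0, 0, 0.1273],
  grip_force=60,
)

```text
clock: 4.3
tool_pos: [482.7, -50.6, 199.8]
eef_rot: [-1.222, -2.891, 0.003]
wrist_force: [0.8, -0.5, -6.7]
grip_width: 0.752
gripper_force: 68.7
```

```bash
python3 -c "
from h import *
go(456.5,-92,120)"
```

```text
t 4.3 pos [482.7 -50.6 199.8] yaw(tool x) 134.2 zaxis [-3.6e-03 -6.0e-04 -1.0e+00] joints [-0.17 -0.22  1.62 -0.    1.74 -0.94] F [ 0.8 -0.5 -6.7] Tz [-0.07  0.01  0.07] g 0.752 68.7
tool shift [-11.6 -47.4  79.9]
```

To row units: 72 mm / 500 = 0.144, 70 mm / 500 = 0.14, 0.085 rad / 3.1416 = 0.0271.

Emit:
pendant(
  offsets=[0.3, -0.008, -0.04, 0.01, 0, 0, 0.0159, 0.3, -0.016, -0.07, 0.04, 0, 0, 0.0271, 0.3, -0.022, -0.09, 0.08, 0, 0, 0.0271, 0.3, -0.0232, -0.0948, 0.12, 0, 0, 0.0271, 0.3, -0.0232, -0.0948, 0.14, 0, 0, 0.0271, 0.3, -0.0232, -0.0948, 0.144, 0, 0, 0.0271, 0.3, -0.0232, -0.0948, 0.144, 0, 0, 0.0271],
  grip_force=60,
)

```text
clock: 5.0
tool_pos: [458.7, -90.4, 128.8]
eef_rot: [-1.34, -2.84, 0.001]
wrist_force: [0.0, 0.6, -6.0]
grip_width: 0.75
gripper_force: 68.6
```

```bash
python3 -c "
from h import *
go(456.5,-92,97)
a=r.grab_frame('side')[160:310,330:480];b=r.grab_frame('top')[220:370,300:450]
o=np.hstack([cv2.resize(i,(400,400),interpolation=2) for i in(a,b)])
cv2.imwrite('pics/p1.png',o[:,:,::-1])"
```

```text
t 5.0 pos [458.7 -90.4 128.8] yaw(tool x) 129.5 zaxis [-0.001 -0.    -1.   ] joints [-0.27 -0.26  1.78 -0.    1.62 -0.96] F [ 0.   0.6 -6. ] Tz [-0.06  0.   -0.04] g 0.75 68.6
tool shift [ 0.2 -2.7 31.8]
```

View pics/p1.png

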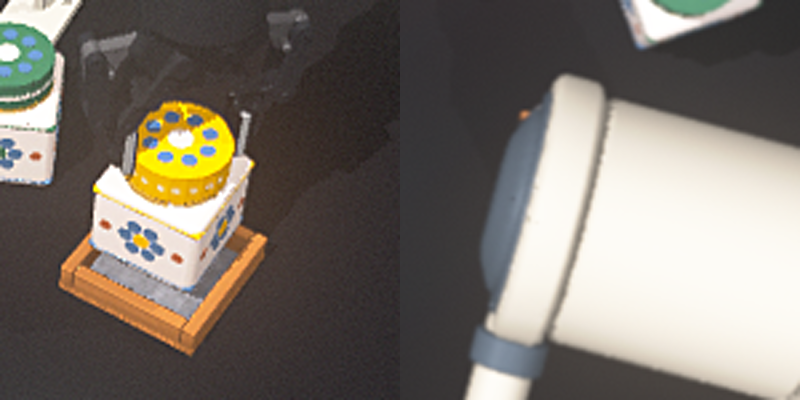

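The canister hangs about square over the pocket. In the side crop its bottom corners are at (93,243) and (193,288), and the pocket rim corners are at (60,265), (266,237) and (190,328). I'll check this by projecting the model.

Run:
```python
from h import *
def sq(cx,cy,z,h,yaw):
    a=np.radians(yaw);R=np.array([[np.cos(a),-np.sin(a)],[np.sin(a),np.cos(a)]])
    p=np.array([[-h,-h],[h,-h],[h,h],[-h,h]])@R.T
    return np.c_[p+[cx,cy],np.full(4,z)]
im=r.grab_frame('side')[:,:,::-1].copy()
x0,y0,s=345,185,6.5
o=cv2.resize(im[y0:y0+120-28,x0:x0+120],None,fx=s,fy=s,interpolation=2)
def dr(P,c): cv2.polylines(o,[np.int32((px('side',P)-[x0-.5,y0-.5])*s)],True,c,1)
dr(sq(456.6,-92.5,22,51,-8),(0,255,0)); dr(sq(456.6,-92.5,22,41,-8),(0,255,0))
dr(sq(458.5,-90.3,103,38,-8),(255,0,255)); dr(sq(458.5,-90.3,37,38,-8),(255,0,255))
cv2.imwrite('pics/p2.png',o)
```

```text
(no output)
```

View pics/p2.png

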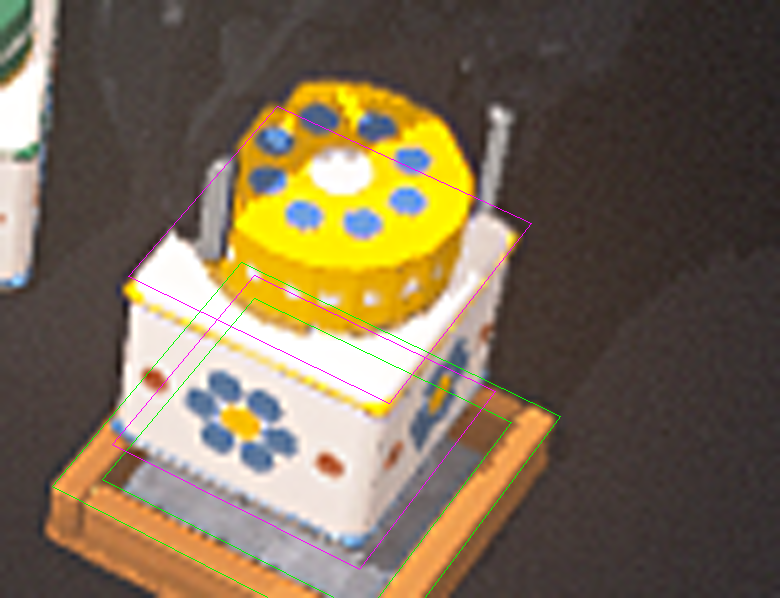

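The pocket model fits its image well. The canister sits a few mm towards the image left (+x, +y), so I'll shift it by dy −4 and lower it gently.

To row units: 19 mm / 500 = 0.038, 17 mm / 500 = 0.034.

Emit:
pendant(
  offsets=[0.3, 0, -0.004, 0, 0, 0, 0, 0.3, 0, -0.008, 0.004, 0, 0, 0, 0.3, 0, -0.008, 0.01, 0, 0, 0, 0.3, 0, -0.008, 0.016, 0, 0, 0, 0.3, 0, -0.008, 0.022, 0, 0, 0, 0.3, 0, -0.008, 0.028, 0, 0, 0, 0.3, 0, -0.008, 0.034, 0, 0, 0, 0.3, 0, -0.008, 0.038, 0, 0, 0, 0.3, 0, -0.008, 0.038, 0, 0, 0],
  grip_force=60,
)

```text
clock: 6.05
tool_pos: [455.6, -93.0, 109.3]
eef_rot: [-1.34, -2.84, 0.0]
wrist_force: [-0.9, -0.4, -6.8]
grip_width: 0.751
gripper_force: 68.7
```

```bash
python3 -c "
from h import *
go(455.5,-93,96.7)"
```

```text
t 6.05 pos [455.6 -93.  109.3] yaw(tool x) 129.5 zaxis [-8.e-04  2.e-04 -1.e+00] joints [-0.27 -0.26  1.82  0.    1.59 -0.96] F [-0.9 -0.4 -6.8] Tz [-0.09 -0.    0.04] g 0.751 68.7
tool shift [ 0.1 -0.1 12.6]
```

To row units: 11 mm / 500 = 0.022, 9.5 mm / 500 = 0.019.

Emit:
pendant(
  offsets=[0.3, 0, 0, 0.004, 0, 0, 0, 0.3, 0, 0, 0.008, 0, 0, 0, 0.3, 0, 0, 0.012, 0, 0, 0, 0.3, 0, 0, 0.016, 0, 0, 0, 0.3, 0, 0, 0.019, 0, 0, 0, 0.3, 0, 0, 0.022, 0, 0, 0, 0.3, 0, 0, 0.022, 0, 0, 0],
  grip_force=60,
)

```text
clock: 6.75
tool_pos: [455.8, -93.1, 98.6]
eef_rot: [-1.341, -2.841, 0.0]
wrist_force: [-0.3, 0.2, -6.6]
grip_width: 0.75
gripper_force: 68.8
```

```bash
python3 -c "
from h import *
go(455.5,-93,96.7)"
```

```text
t 6.75 pos [455.8 -93.1  98.6] yaw(tool x) 129.5 zaxis [-2.e-04 -1.e-04 -1.e+00] joints [-0.27 -0.25  1.83 -0.    1.56 -0.96] F [-0.3  0.2 -6.6] Tz [-0.02 -0.04 -0.03] g 0.75 68.8
tool shift [ 0.3 -0.1  1.9]
```

Still no contact; I'll go down until the weight comes off.

To row units: 2.5 mm / 500 = 0.005, 2 mm / 500 = 0.004.

Emit:
pendant(
  offsets=[0.3, 0, 0, 0.002, 0, 0, 0, 0.3, 0, 0, 0.004, 0, 0, 0, 0.3, 0, 0, 0.005, 0, 0, 0, 0.3, 0, 0, 0.005, 0, 0, 0],
  grip_force=60,
)

```text
clock: 7.15
tool_pos: [456.2, -93.2, 97.0]
eef_rot: [1.34, 2.84, 0.0]
wrist_force: [-0.2, -0.8, -0.9]
grip_width: 0.752
gripper_force: 69.2
```

```bash
python3 -c "
from h import *
go(455.5,-93,96.7)"
```

```text
t 7.15 pos [456.2 -93.2  97. ] yaw(tool x) 129.5 zaxis [ 1.3e-03 -3.0e-04 -1.0e+00] joints [-0.27 -0.25  1.83  0.    1.56 -0.96] F [-0.2 -0.8 -0.9] Tz [-0.01 -0.03 -0.02] g 0.752 69.2
tool shift [ 0.6 -0.4  0.3]
```

To row units: -1 mm / 500 = -0.002.

Emit:
pendant(
  offsets=[1, 0, 0, 0, 0, 0, 0, 1, 0, 0, 0, 0, 0, 0, 1, 0, 0, 0, 0, 0, 0, 1, 0, 0, 0, 0, 0, 0, 1, 0, 0, 0, 0, 0, 0, 1, 0, 0, -0.002, 0, 0, 0, 1, 0, 0, -0.002, 0, 0, 0],
  grip_force=60,
)

```text
clock: 7.85
tool_pos: [455.9, -93.1, 97.5]
eef_rot: [1.341, 2.841, 0.0]
wrist_force: [0.1, 0.5, -0.6]
grip_width: 1.0
gripper_force: 0.0
```

```bash
python3 -c "
from h import *
go(456,-93,96.7)"
```

```text
t 7.85 pos [455.9 -93.1  97.5] yaw(tool x) 129.5 zaxis [ 2.e-04 -1.e-04 -1.e+00] joints [-0.27 -0.25  1.83  0.    1.56 -0.96] F [ 0.1  0.5 -0.6] Tz [-0.02 -0.03 -0.03] g 1.0 0.0
tool shift [0.  0.2 0.8]
```

Emit:
pendant(
  offsets=[1, 0, 0, 0, 0, 0, 0.0318, 1, 0, 0, 0, 0, 0, 0.0796, 1, 0, 0, 0, 0, 0, 0.1273, 1, 0, 0, 0, 0, 0, 0.1751, 1, 0, 0, 0, 0, 0, 0.2228, 1, 0, 0, 0, 0, 0, 0.2706, 1, 0, 0, 0, 0, 0, 0.3183, 1, 0, 0, 0, 0, 0, 0.3661, 1, 0, 0, 0, 0, 0, 0.4138, 1, 0, 0, 0, 0, 0, 0.4615, 1, 0, 0, 0, 0, 0, 0.5093, 1, 0, 0, 0, 0, 0, 0.5411],
)

```text
clock: 9.05
tool_pos: [455.8, -93.1, 97.3]
eef_rot: [-3.022, -0.86, -0.0]
wrist_force: [0.6, 1.0, 0.5]
grip_width: 1.0
gripper_force: 0.0
```

Emit:
pendant(
  offsets=[1, 0, 0, 0, 0, 0, 0.0318, 1, 0, 0, 0, 0, 0, 0.0796, 1, 0, 0, 0, 0, 0, 0.1273, 1, 0, 0, 0, 0, 0, 0.1751, 1, 0, 0, 0, 0, 0, 0.2228, 1, 0, 0, 0, 0, 0, 0.2706, 1, 0, 0, 0, 0, 0, 0.3183, 1, 0, 0, 0, 0, 0, 0.3661, 1, 0, 0, 0, 0, 0, 0.382, 1, 0, 0, 0, 0, 0, 0.382],
)

```text
clock: 10.05
tool_pos: [455.8, -93.1, 97.3]
eef_rot: [2.982, -0.989, -0.0]
wrist_force: [-0.1, -0.4, 0.1]
grip_width: 1.0
gripper_force: 0.0
```

```bash
python3 -c "
from h import *
go(456,-93,96.7)"
```

```text
t 10.05 pos [455.8 -93.1  97.3] yaw(tool x) -36.7 zaxis [-0. -0. -1.] joints [-0.27 -0.25  1.83 -0.    1.56  1.94] F [-0.1 -0.4  0.1] Tz [-0.01 -0.01  0.01] g 1.0 0.0
tool shift [ 0.1 -0.2  0.6]
```

Emit:
pendant(
  offsets=[0.3, 0, 0, 0, 0, 0, 0, 0.3, 0, 0, 0, 0, 0, 0, 0.3, 0, 0, 0, 0, 0, 0, 0.3, 0, 0, 0, 0, 0, 0, 0.3, 0, 0, 0, 0, 0, 0, 0.3, 0, 0, 0, 0, 0, 0, 0.3, 0, 0, 0, 0, 0, 0],
  grip_force=60,
)

```text
clock: 10.75
tool_pos: [456.2, -93.2, 98.0]
eef_rot: [-2.982, 0.988, -0.002]
wrist_force: [-0.5, 0.1, 3.9]
grip_width: 0.751
gripper_force: 66.6
```

Emit:
pendant(
  offsets=[0.3, 0, 0, 0, 0, 0, -0.0159, 0.3, 0, 0, 0, 0, 0, -0.0477, 0.3, 0, 0, 0, 0, 0, -0.0859, 0.3, 0, 0, 0, 0, 0, -0.1241, 0.3, 0, 0, 0, 0, 0, -0.1623, 0.3, 0, 0, 0, 0, 0, -0.2005, 0.3, 0, 0, 0, 0, 0, -0.2387, 0.3, 0, 0, 0, 0, 0, -0.2769, 0.3, 0, 0, 0, 0, 0, -0.3151, 0.3, 0, 0, 0, 0, 0, -0.3533, 0.3, 0, 0, 0, 0, 0, -0.3915, 0.3, 0, 0, 0, 0, 0, -0.4297],
)

```text
clock: 11.95
tool_pos: [456.3, -92.8, 98.0]
eef_rot: [-2.943, -1.098, -0.002]
wrist_force: [0.3, 1.5, 5.2]
grip_width: 0.755
gripper_force: 66.7
```

```bash
python3 -c "
from h import *
go(456,-93,97.3)"
```

```text
t 11.95 pos [456.3 -92.8  98. ] yaw(tool x) 40.9 zaxis [ 1.5e-03  6.0e-04 -1.0e+00] joints [-0.27 -0.25  1.83  0.    1.56  0.58] F [0.3 1.5 5.2] Tz [ 0.33  0.02 -0.38] g 0.755 66.7
tool shift [-0.3 -0.   0.7]
```

To row units: -1.4 rad / 3.1416 = -0.4456.

Emit:
pendant(
  offsets=[0.3, 0, 0, 0, 0, 0, -0.0318, 0.3, 0, 0, 0, 0, 0, -0.07, 0.3, 0, 0, 0, 0, 0, -0.1082, 0.3, 0, 0, 0, 0, 0, -0.1464, 0.3, 0, 0, 0, 0, 0, -0.1846, 0.3, 0, 0, 0, 0, 0, -0.2228, 0.3, 0, 0, 0, 0, 0, -0.261, 0.3, 0, 0, 0, 0, 0, -0.2992, 0.3, 0, 0, 0, 0, 0, -0.3374, 0.3, 0, 0, 0, 0, 0, -0.3756, 0.3, 0, 0, 0, 0, 0, -0.4138, 0.3, 0, 0, 0, 0, 0, -0.4456],
)

```text
clock: 13.15
tool_pos: [456.2, -92.7, 97.9]
eef_rot: [1.543, 2.736, 0.002]
wrist_force: [0.3, 1.3, 5.2]
grip_width: 0.746
gripper_force: 66.8
```

Emit:
pendant(
  offsets=[0.3, 0, 0, 0, 0, 0, -0.0318, 0.3, 0, 0, 0, 0, 0, -0.07, 0.3, 0, 0, 0, 0, 0, -0.1082, 0.3, 0, 0, 0, 0, 0, -0.1464, 0.3, 0, 0, 0, 0, 0, -0.1846, 0.3, 0, 0, 0, 0, 0, -0.2228, 0.3, 0, 0, 0, 0, 0, -0.261, 0.3, 0, 0, 0, 0, 0, -0.2992, 0.3, 0, 0, 0, 0, 0, -0.3374, 0.3, 0, 0, 0, 0, 0, -0.3756, 0.3, 0, 0, 0, 0, 0, -0.3979, 0.3, 0, 0, 0, 0, 0, -0.3979],
)

```text
clock: 14.35
tool_pos: [456.1, -92.7, 98.0]
eef_rot: [-0.345, 3.121, 0.001]
wrist_force: [-1.4, 2.7, 6.1]
grip_width: 0.752
gripper_force: 66.7
```

```bash
python3 -c "
from h import *
go(456,-93,97.3)"
```

```text
t 14.35 pos [456.1 -92.7  98. ] yaw(tool x) -167.4 zaxis [ 1.1e-03  7.0e-04 -1.0e+00] joints [-0.27 -0.25  1.83  0.    1.56 -2.07] F [-1.4  2.7  6.1] Tz [0.31 0.11 0.01] g 0.752 66.7
tool shift [ 0.2 -0.2  0.7]
```

Turned 4.0 rad; torque has dropped to zero. I'll lift a few mm and feel for the canister's weight.

To row units: -4 mm / 500 = -0.008, -3 mm / 500 = -0.006.

Emit:
pendant(
  offsets=[0.3, 0, 0, -0.002, 0, 0, 0, 0.3, 0, 0, -0.004, 0, 0, 0, 0.3, 0, 0, -0.006, 0, 0, 0, 0.3, 0, 0, -0.008, 0, 0, 0, 0.3, 0, 0, -0.008, 0, 0, 0, 0.3, 0, 0, -0.008, 0, 0, 0],
)

```text
clock: 14.95
tool_pos: [455.6, -93.3, 101.2]
eef_rot: [0.342, -3.122, 0.0]
wrist_force: [0.1, -0.6, -1.4]
grip_width: 0.753
gripper_force: 66.3
```

The force is only the lid's weight, so it is free. I'll lift straight up, then plan the move to the tray.

To row units: -60 mm / 500 = -0.12, -53 mm / 500 = -0.106.

Emit:
pendant(
  offsets=[0.3, 0, 0, -0.01, 0, 0, 0, 0.3, 0, 0, -0.026, 0, 0, 0, 0.3, 0, 0, -0.046, 0, 0, 0, 0.3, 0, 0, -0.076, 0, 0, 0, 0.3, 0, 0, -0.106, 0, 0, 0, 0.3, 0, 0, -0.12, 0, 0, 0, 0.3, 0, 0, -0.12, 0, 0, 0, 0.3, 0, 0, -0.12, 0, 0, 0],
)

```text
clock: 15.75
tool_pos: [455.8, -93.1, 161.2]
eef_rot: [0.342, -3.123, 0.0]
wrist_force: [0.8, 0.1, -0.7]
grip_width: 0.752
gripper_force: 66.3
```

```bash
python3 -c "
from h import *
go(457,140,60)"
```

```text
t 15.75 pos [455.8 -93.1 161.2] yaw(tool x) -167.5 zaxis [-0. -0. -1.] joints [-0.27 -0.28  1.74 -0.    1.68 -2.06] F [ 0.8  0.1 -0.7] Tz [ 0.   -0.    0.06] g 0.752 66.3
tool shift [-51.6 227.3 101.2]
```

To row units: 227 mm / 500 = 0.454, 135 mm / 500 = 0.27, -0.27 rad / 3.1416 = -0.0859.

Emit:
pendant(
  offsets=[0.3, -0.006, 0.028, 0, 0, 0, -0.0064, 0.3, -0.018, 0.076, 0, 0, 0, -0.0191, 0.3, -0.032, 0.14, 0, 0, 0, -0.0318, 0.3, -0.046, 0.204, 0, 0, 0, -0.0446, 0.3, -0.062, 0.27, 0, 0, 0, -0.0573, 0.3, -0.076, 0.336, 0, 0, 0, -0.07, 0.3, -0.09, 0.396, 0.02, 0, 0, -0.0796, 0.3, -0.098, 0.436, 0.06, 0, 0, -0.0859, 0.3, -0.1032, 0.454, 0.1, 0, 0, -0.0859, 0.3, -0.1032, 0.454, 0.14, 0, 0, -0.0859, 0.3, -0.1032, 0.454, 0.16, 0, 0, -0.0859, 0.3, -0.1032, 0.454, 0.16, 0, 0, -0.0859],
)

```text
clock: 16.95
tool_pos: [455.5, 139.9, 79.0]
eef_rot: [0.759, -3.044, -0.0]
wrist_force: [0.7, -0.1, -0.7]
grip_width: 0.753
gripper_force: 66.3
```

```bash
python3 -c "
from h import *
go(457,140,31)"
```

```text
t 16.95 pos [455.5 139.9  79. ] yaw(tool x) -152.0 zaxis [-4.3e-03 -8.0e-04 -1.0e+00] joints [ 0.23 -0.21  1.83  0.    1.53 -1.83] F [ 0.7 -0.1 -0.7] Tz [-0.03  0.    0.03] g 0.753 66.3
tool shift [-1.6 -0.6 48. ]
```

To row units: 49 mm / 500 = 0.098, 48 mm / 500 = 0.096.

Emit:
pendant(
  offsets=[0.3, 0, 0, 0.01, 0, 0, 0, 0.3, 0, 0, 0.03, 0, 0, 0, 0.3, 0, 0, 0.054, 0, 0, 0, 0.3, 0, 0, 0.074, 0, 0, 0, 0.3, 0, 0, 0.086, 0, 0, 0, 0.3, 0, 0, 0.092, 0, 0, 0, 0.3, 0, 0, 0.094, 0, 0, 0, 0.3, 0, 0, 0.096, 0, 0, 0, 0.3, 0, 0, 0.098, 0, 0, 0, 0.3, 0, 0, 0.098, 0, 0, 0],
)

```text
clock: 17.95
tool_pos: [457.2, 139.8, 32.5]
eef_rot: [-0.759, 3.048, -0.0]
wrist_force: [-0.1, 0.1, -1.6]
grip_width: 0.756
gripper_force: 66.4
```

```bash
python3 -c "
from h import *
go(457,140,31)"
```

```text
t 17.95 pos [457.2 139.8  32.5] yaw(tool x) -152.0 zaxis [ 4.e-04  1.e-04 -1.e+00] joints [ 0.23 -0.17  1.88  0.    1.43 -1.83] F [-0.1  0.1 -1.6] Tz [-0.02  0.01 -0.02] g 0.756 66.4
tool shift [0.  0.3 1.5]
```

To row units: 1.5 mm / 500 = 0.003, 1 mm / 500 = 0.002.

Emit:
pendant(
  offsets=[0.3, 0, 0, 0.001, 0, 0, 0, 0.3, 0, 0, 0.002, 0, 0, 0, 0.3, 0, 0, 0.003, 0, 0, 0, 0.3, 0, 0, 0.003, 0, 0, 0],
)

```text
clock: 18.35
tool_pos: [457.1, 139.7, 31.0]
eef_rot: [-0.759, 3.048, 0.0]
wrist_force: [0.6, 0.3, 1.1]
grip_width: 0.753
gripper_force: 66.6
```

To row units: 0.7 mm / 500 = 0.0014, 0.4 mm / 500 = 0.0008.

Emit:
pendant(
  offsets=[0.3, 0, 0, 0.0008, 0, 0, 0, 0.3, 0, 0, 0.0014, 0, 0, 0, 0.3, 0, 0, 0.0014, 0, 0, 0],
)

```text
clock: 18.65
tool_pos: [457.2, 139.8, 31.0]
eef_rot: [-0.759, 3.048, -0.0]
wrist_force: [-2.7, -0.5, 4.7]
grip_width: 0.751
gripper_force: 67.1
```

Firm contact on the tray floor. I'll open partly, then rise.

To row units: -160 mm / 500 = -0.32, -140 mm / 500 = -0.28.

Emit:
pendant(
  offsets=[0.86, 0, 0, 0, 0, 0, 0, 0.86, 0, 0, 0, 0, 0, 0, 0.86, 0, 0, 0, 0, 0, 0, 0.86, 0, 0, 0, 0, 0, 0, 0.86, 0, 0, -0.004, 0, 0, 0, 0.86, 0, 0, -0.012, 0, 0, 0, 0.86, 0, 0, -0.028, 0, 0, 0, 0.86, 0, 0, -0.06, 0, 0, 0, 0.86, 0, 0, -0.12, 0, 0, 0, 0.86, 0, 0, -0.2, 0, 0, 0, 0.86, 0, 0, -0.28, 0, 0, 0, 0.86, 0, 0, -0.32, 0, 0, 0],
  grip_force=20,
)

```text
clock: 19.85
tool_pos: [458.1, 140.0, 195.4]
eef_rot: [-0.758, 3.042, -0.0]
wrist_force: [1.1, 0.5, -0.6]
grip_width: 0.861
gripper_force: 0.0
```

Emit:
pendant(
  offsets=[0.86, 0.12, 0.16, -0.04, 0, 0, 0, 0.86, 0.12, 0.2, -0.08, 0, 0, 0, 0.86, 0.12, 0.3, -0.08, 0, 0, 0, 0.86, 0.12, 0.38, -0.08, 0, 0, 0, 0.86, 0.12, 0.38, -0.08, 0, 0, 0],
)

```text
clock: 20.35
tool_pos: [312.5, 282.5, 231.9]
eef_rot: [-0.767, 3.044, 0.004]
wrist_force: [0.3, -1.4, 1.1]
grip_width: 0.861
gripper_force: 0.0
```

```bash
python3 -c "
from h import *
go(457,140,200)
t=r.grab_frame('top');a=r.grab_frame('side')
cv2.imwrite('pics/end.png',np.hstack([cv2.resize(a[200:420,180:460],(400,314)),cv2.resize(t[150:370,150:430],(400,314))])[:,:,::-1])"
```

```text
t 20.35 pos [312.5 282.5 231.9] yaw(tool x) -151.7 zaxis [ 0.0014  0.0031 -1.    ] joints [ 0.65 -0.4   1.71  0.    1.83 -1.41] F [ 0.3 -1.4  1.1] Tz [ 0.05 -0.01 -0.01] g 0.861 0.0
tool shift [ -59.7 -194.    31.6]
```

View pics/end.png

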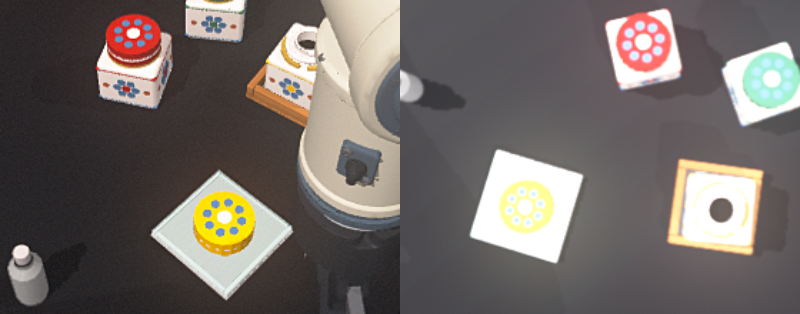

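The lid lies flat in the tray, centred at (526,206) in the top crop. The open canister stands in the pocket at (720,209), and the bystanders are where they were.

```bash
python3 -c "
from workcell import r
print(r.hand_in())"
```

```text
the job is handed in; nothing more can be done
None
```

The lid came free after a single 4.0 rad turn and now lies flat in the ring tray; the open canister is in the pocket, the bystanders look unmoved, and the job is handed in at about 20 s on the clock (no verdict shown).

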